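Bolt the long chisel chest shut

TASK

The chisels are put away: bolt the long wooden chest shut by sliding its steel bolt fully home through its keeper, then let go of it. Leave the bolt of the short, squarish box drawn back, because that box is still in use.

Things in the scene. Friction and masses are not known exactly. Their poses are not given: they have to be found in the camera images.
- long_bolt (a joint): Travel in m of the steel bolt on the two-leaf lid of the LONG chest (300 x 150 mm, lid top 85 mm above the bench, does not move). 0 = drawn back, 0.060 = fully home at its end stop; starts at 0 to 0.012. It slides level along the chest's length, over the lid's seam and through the keeper on the other leaf. Friction about 2 N; it stays where it is left.
- long_bolt_knob (a point): Centre of the top of the long chest's bolt knob: an upright steel pin, 14 mm diameter, moving with the bolt, top 140 mm above the bench (55 mm above the lid). Its top 37 mm are free to grip; the barrel below reaches 18 mm above the lid and 13 mm either side of the bolt's line. The point's +y points along the travel, to the keeper; z is up.
- long_chest_keeper (a point): Centre of the keeper's opening on the long chest: a fixed steel bridge 25 mm wide, 24 mm long, 18 mm high; the point is 9 mm above the lid. The knob moves level, straight towards it: the knob's axis is 113 mm from this point (horizontally) with the bolt drawn, 53 mm when fully home. +y points along the travel.
- square_bolt (a joint): Travel in m of the same kind of bolt on the short, squarish box (180 x 150 mm, same height) beside the long chest: 0 = drawn back, 0.060 = home. It starts at 0 to 0.012 and is to be left drawn.

How it is judged (in metres and radians):
At the end, for the whole second after the job is handed in: The long chest's bolt is at rest within 12 mm of fully home (joint above 0.048 of 0.060 m), and the squarish box's bolt is still drawn back (joint below 0.025 m) (value of joint long_bolt above 0.048 m and velocity of joint long_bolt between -0.01 and 0.01 m/s and value of joint square_bolt below 0.025 m); the robot touches nothing.
It fails at once if the bolt of the squarish box is slid towards its keeper (joint above 0.025 m) (value of joint square_bolt above 0.025 m).
It also fails if it takes over 29 s, if anything falls off the work surface, if the arm or the gripper's body presses on something with over 40 N, if the wrist force passes 120 N, or if a joint passes its speed limit or range.

ROBOT

A 6-joint arm with a two-finger parallel gripper is mounted at the origin on the work surface. World frame = base frame: x ahead of the robot, y to its left, z up, the work surface at z = 0. Lengths are in m, angles in degrees, forces in N, time in s.
With the tool pointing down it reaches from about 0.4 to 0.825 m from the base axis. Payload 7 kg.
Tool frame: the origin (TCP) lies at the very end of the fingers, on their centre line; the grasp point (between the pads) lies behind it (r.grasp_offset is the z of the grasp point in the tool frame, in m); z points along the fingers, y is the direction in which the jaws open and shut (so a half turn about z gives the same grasp; the last joint's range is limited). The gripper opens to 88 mm and grips with 3 to 60 N. Pads are 19 mm wide; open, the fingers measure 130 mm over their backs; the gripper's body (78 mm by 193 mm) begins 47 mm behind the grasp point.
Start: joints at [-54.311, 20.546, 0.682, 0, -70.136, -16.507], TCP at [0.222, -0.638, 0.227] pointing down, gripper open.
Joint ranges: [-176.03, 176.03], [-82.01, 121.73], [-58.28, 71.71], [-173.87, 95.51], [-174.79, -0.11], [-173.66, 173.66]. Speed limits (degrees/s): [136.94, 136.94, 172.46, 180, 180, 180].

INTERFACE

Orientations are given as [roll, pitch, yaw] about the fixed x, y, z axes, in that order (R = Rz(yaw) Ry(pitch) Rx(roll)).
In Python, from plant import r gives the robot as it stands. The module is installed in compiled form; this text tells all that it offers.
- The arm moves only by the tool servo_tool, never from a script. Its argument "targets" is a list of rows, each an object of numbers: "dx", "dy", "dz": the shift along the world's x, y, z in cm; "spin": the turn about the world's z in rad; "grip": the opening in per cent of the stroke, from 0 (shut) to 100 (fully open). A call has exactly 10 rows; each row is the pose to reach, as a shift and turn from the pose commanded when the call began; what a row does not reach only later rows make up. A row lasts 1/12 s, in which the tool goes at most 41.7 mm and 7.16 degrees, less where a joint would pass 70% of its speed; a pose out of reach is approached as far as the arm can. A call with a gripper value outside its range is refused whole. The fingers move at their own pace and stop on an object; "squeeze" is the grip in N (left out, the last holds). Time passes only in rows, so rows that repeat a pose let the fingers close, or fill a call up. It gives the time, the measured TCP pose, the force and the opening at its end, in the units of the state.
- r.get_state(): the state, without advancing time (a new reading comes with each control period).
- r.capture(name): name is "scene" or "top" or "wrist"; returns the picture (384x512x3 uint8, blue, green, red); there is no depth.
- r.get_calibration(name): a dict with "K" (3x3 intrinsics, pixels), "extrinsics" (4x4, takes a point from camera to world coordinates). Camera axes: x right, y down, z forward; pixel columns grow to the right and rows downward; lengths in m; the calibration is good to about 2 mm. A picture is of the moment at which its call begins: read the wrist's pose just before it. get_calibration takes no time and is no camera call; for the wrist camera it gives the pose at the moment of the call.
- r.close_job(): hands the job in, once; it reports no verdict.
Trained networks look in the newest picture that a camera, given by its name, has taken for a name from the list of things; names that differ only in an ending like _2 or _b are one class to them, and where a whole thing is asked for, a point or a joint stands for the part that bears it (a point fixed in the world has none). Each returns a list of dicts, best first, with "p" (0 to 1); they miss things now and then, are a little off and sometimes report something else, mostly with a low value. They report only what shows in the picture. A call takes as long as a camera call.
- r.cut_out(name, camera): "mask" (384x512 bool, what is visible of it) and "extent" ([left, top, right, bottom] in pixels, round what is visible of it).
The state is a dict: "time_s": time; "joints": joint angles; "qd": joint speeds; "joint_torque": joint torques, N m; "tcp_pos": TCP position; "eef_rot": TCP orientation; "contact_force": force on the tool from outside, world axes, zero at the start; "moment": the same for the moment, N m; "gripper_width": finger opening in m.
Only numpy, scipy, OpenCV 4.12 (cv2) and the standard library are available. Lean on these libraries where they do the work, as an engineer would, in place of code of your own. Each camera call takes 0.05 s, during which the arm holds its last target. There are 200 camera calls.

## Working session

There is one attempt and no reset: what is moved stays moved. The work goes in short steps, Python scripts to look and compute and a tool call to move; the robot and the scene stay as the last step left them, time stands still between calls to the robot, and variables do not carry over. Pictures are saved under pics/ and viewed, about 8 in all and at most 12, crops included, and the job is handed in when it is done.

Besides the shell and the picture viewer there is one more tool, called after "Emit:" as name([rows], argument=value, ...), one row to a line, values as JSON. servo_tool: Moves the arm, as the interface text tells. Its arguments: {"type":"object","properties":{"targets":{"type":"array"},"squeeze":{"type":"number"}},"required":["targets"]}

```bash
mkdir -p pics; cat > h.py <<'E'
import numpy as np, cv2
from plant import r
def ray(cal,u,v,z):
    K=np.array(cal["K"]);T=np.array(cal["extrinsics"])
    d=T[:3,:3]@np.linalg.solve(K,[u,v,1]);o=T[:3,3]
    return o+d*(z-o[2])/d[2]
def proj(cal,p):
    K=np.array(cal["K"]);T=np.array(cal["extrinsics"])
    c=K@(T[:3,:3].T@(np.array(p)-T[:3,3]));return c[:2]/c[2]
E
python3 - <<'E'
from h import *
ims=[]
for n in ["top","scene"]:
    im=r.capture(n);cv2.imwrite(f"pics/{n}0.png",im)
    c=r.get_calibration(n);print(n,np.round(c["extrinsics"],3).tolist(),np.round(c["K"],1).tolist())
    for t in ["long_bolt_knob","square_bolt","long_bolt","long_chest_keeper"]:
        try:
            for d in r.cut_out(t,n)[:3]:
                m=d["mask"];ys,xs=np.nonzero(m);print(t,round(d["p"],2),d["extent"],xs.mean().round(1),ys.mean().round(1),m.sum())
        except Exception as e: print(t,e)
print(r.grasp_offset,r.get_state())
E
```

```text
top [[-0.011, -0.994, 0.108, 0.418], [-1.0, 0.011, 0.003, -0.049], [-0.005, -0.108, -0.994, 1.176], [0.0, 0.0, 0.0, 1.0]] [[440.4, 0.0, 257.3], [0.0, 440.4, 193.4], [0.0, 0.0, 1.0]]
long_bolt_knob 0.66 [146.0, 196.3, 183.5, 204.8] 168.3 200.8 154
square_bolt 0.54 [305.6, 190.1, 341.9, 201.2] 326.1 197.2 149
long_chest_keeper 0.61 [85.0, 167.1, 212.1, 242.3] 151.6 200.2 7321
scene [[-0.705, 0.569, -0.424, 0.99], [0.709, 0.569, -0.416, 0.403], [0.005, -0.594, -0.804, 0.991], [0.0, 0.0, 0.0, 1.0]] [[496.1, 0.0, 262.5], [0.0, 496.1, 183.9], [0.0, 0.0, 1.0]]
long_bolt_knob 0.55 [328.1, 228.7, 366.3, 273.1] 344.3 247.7 272
square_bolt 0.62 [208.3, 132.8, 231.2, 167.1] 214.4 145.6 141
long_bolt 0.79 [330.1, 228.4, 366.9, 273.0] 344.2 248.1 289
long_chest_keeper 0.72 [281.8, 205.2, 448.0, 368.7] 360.3 281.1 11992
-0.0188 {'time_s': 0.5, 'joints': array([-5.43104796e+01,  2.05478462e+01,  6.79622210e-01,  8.99222540e-04,
       -7.01345568e+01, -1.65095883e+01]), 'qd': array([ 0.01594419, -0.04370562, -0.02349821, -0.03346219, -0.0615747 ,
        0.00079278]), 'joint_torque': array([ 6.64925301e-04, -5.81797600e+01,  2.93068814e+01,  6.99711978e+00,
        1.19103186e-02, -6.41166685e-05]), 'tcp_pos': array([ 0.22175583, -0.63750116,  0.22652951]), 'eef_rot': array([ 1.79997574e+02, -1.60105591e-03, -1.60819762e+02]), 'contact_force': array([ 0.41336546, -0.45152261,  0.32084888]), 'moment': array([ 0.0079563 , -0.01681397, -0.03920077]), 'gripper_width': 0.08739572483446412}
```

View pics/top0.png

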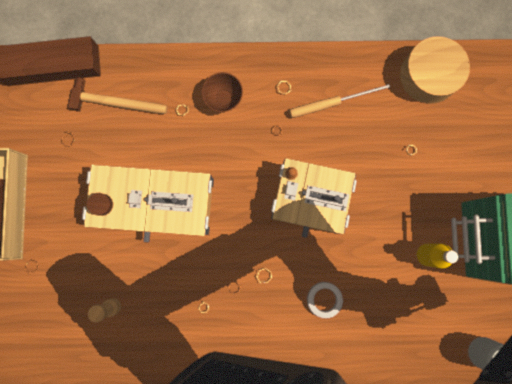

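View pics/scene0.png

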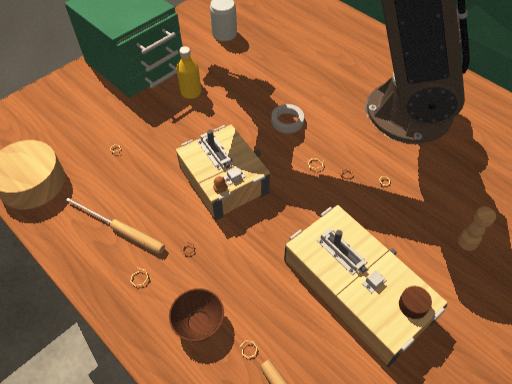

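The top view shows the long chest at left: its keeper at about (134,199), the barrel spanning u 150-192, and a dark disc on the lid at (98,204). The square box is at about (315,195). The scene view agrees, with the long knob at about (338,237). I'll zoom both pictures in on the knob.

```bash
python3 - <<'E'
from h import *
a=cv2.imread("pics/top0.png")[160:250,80:220];b=cv2.imread("pics/scene0.png")[200:300,310:440]
a=cv2.resize(a,(780,500)[:1]+(501,),interpolation=cv2.INTER_CUBIC) if 0 else cv2.resize(a,None,fx=4,fy=4,interpolation=cv2.INTER_CUBIC)
b=cv2.resize(b,None,fx=2,fy=2,interpolation=cv2.INTER_CUBIC) if 0 else cv2.resize(b,None,fx=1.8*1,fy=1.8*2/2,interpolation=cv2.INTER_CUBIC)
o=np.zeros((a.shape[0]+b.shape[0],max(a.shape[1],b.shape[1]),3),np.uint8)
o[:a.shape[0],:a.shape[1]]=a;o[a.shape[0]:,:b.shape[1]]=b
cv2.imwrite("pics/z1.png",o);print(a.shape,b.shape)
c=r.get_calibration("top")
for n,u,v in [("keeper",134,199),("barL",150,202),("barR",192,202)]: print(n,ray(c,u,v,.1).round(3))
for n,u,v in [("cNL",90,166),("cNR",212,172),("cSR",210,236),("cSL",84,228)]: print(n,ray(c,u,v,.085).round(3))
E
```

```text
(360, 560, 3) (180, 234, 3)
keeper [0.525 0.258 0.1  ]
barL [0.517 0.218 0.1  ]
barR [0.516 0.115 0.1  ]
cNL [0.611 0.374 0.085]
cNR [0.592 0.068 0.085]
cSR [0.433 0.073 0.085]
cSL [0.456 0.385 0.085]
```

View pics/z1.png

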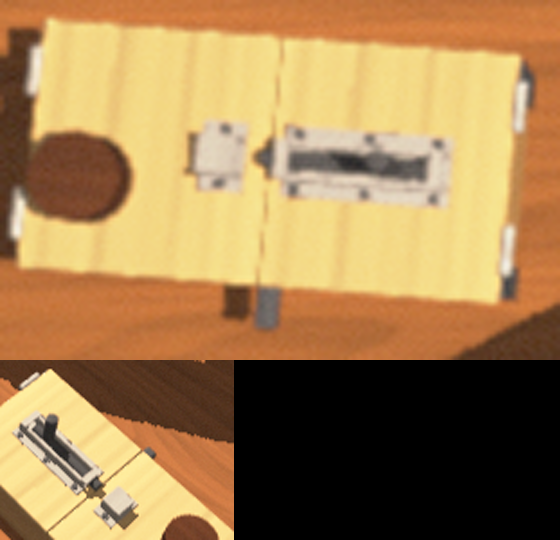

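```bash
python3 - <<'E'
from h import *
c=r.get_calibration("top");s=r.get_calibration("scene")
print("knob top view",ray(c,174.5,199.5,.14).round(3),"scene",ray(s,338.3,232,.14).round(3))
print("keeper top",ray(c,80+221/4,160+157/4,.103).round(3),"scene",ray(s,310+119/1.8,200+138/1.8,.103).round(3))
print("disc scene",ray(s,415,300,.1).round(3))
E
```

```text
knob top view [0.519 0.151 0.14 ] scene [0.519 0.153 0.14 ]
keeper top [0.524 0.254 0.103] scene [0.524 0.26  0.103]
disc scene [0.509 0.342 0.1  ]
```

Emit:
servo_tool([
  {"dz":4},
  {"dz":8,"spin":0.08},
  {"dx":1,"dy":4,"dz":8,"spin":0.18},
  {"dx":2.5,"dy":7.5,"dz":8,"spin":0.28},
  {"dx":4,"dy":11,"dz":8,"spin":0.38},
  {"dx":6,"dy":14.5,"dz":8,"spin":0.48},
  {"dx":8,"dy":18,"dz":8,"spin":0.58},
  {"dx":10,"dy":21.5,"dz":8,"spin":0.65},
  {"dx":12,"dy":25,"dz":8,"spin":0.7},
  {"dx":14,"dy":28.5,"dz":8,"spin":0.75},
])

```text
validation failed for argument at $.ta...
```

Emit:
servo_tool([
  {"dx":1.5,"dy":3.7,"spin":0.05},
  {"dx":3,"dy":7.4,"spin":0.1},
  {"dx":4.5,"dy":11.1,"spin":0.15},
  {"dx":6,"dy":14.8,"spin":0.2},
  {"dx":7.5,"dy":18.5,"spin":0.25},
  {"dx":9,"dy":22.2,"spin":0.3},
  {"dx":10.5,"dy":25.9,"spin":0.35},
  {"dx":12,"dy":29.6,"spin":0.4},
  {"dx":13.5,"dy":33.3,"spin":0.416},
  {"dx":15,"dy":37,"spin":0.416},
])

```text
validation failed for argument at $.ta...
```

The call was refused, possibly because every key is needed in each row. I'll give all five.

Emit:
servo_tool([
  {"dx":0,"dy":0,"dz":4,"spin":0,"grip":100},
  {"dx":0,"dy":0,"dz":8,"spin":0.08,"grip":100},
  {"dx":1,"dy":4,"dz":8,"spin":0.18,"grip":100},
  {"dx":2.5,"dy":7.5,"dz":8,"spin":0.28,"grip":100},
  {"dx":4,"dy":11,"dz":8,"spin":0.38,"grip":100},
  {"dx":6,"dy":14.5,"dz":8,"spin":0.48,"grip":100},
  {"dx":8,"dy":18,"dz":8,"spin":0.58,"grip":100},
  {"dx":10,"dy":21.5,"dz":8,"spin":0.65,"grip":100},
  {"dx":12,"dy":25,"dz":8,"spin":0.7,"grip":100},
  {"dx":14,"dy":28.5,"dz":8,"spin":0.75,"grip":100},
])

```text
time_s: 1.33
tcp_pos: [0.3622, -0.3508, 0.3069]
eef_rot: [-179.9, 0.0, -117.7]
contact_force: [0.9, 0.0, -0.6]
gripper_width: 0.0875
```

Emit:
servo_tool([
  {"dx":1.5,"dy":3.7,"dz":0,"spin":0.05,"grip":100},
  {"dx":3,"dy":7.4,"dz":0,"spin":0.1,"grip":100},
  {"dx":4.5,"dy":11.1,"dz":0,"spin":0.15,"grip":100},
  {"dx":6,"dy":14.8,"dz":0,"spin":0.2,"grip":100},
  {"dx":7.5,"dy":18.5,"dz":0,"spin":0.25,"grip":100},
  {"dx":9,"dy":22.2,"dz":0,"spin":0.3,"grip":100},
  {"dx":10.5,"dy":25.9,"dz":0,"spin":0.35,"grip":100},
  {"dx":12,"dy":29.6,"dz":0,"spin":0.4,"grip":100},
  {"dx":13.5,"dy":33.3,"dz":0,"spin":0.415,"grip":100},
  {"dx":15,"dy":37,"dz":0,"spin":0.415,"grip":100},
])

```text
time_s: 2.17
tcp_pos: [0.512, 0.0196, 0.3071]
eef_rot: [-179.9, 0.0, -94.0]
contact_force: [1.2, -0.5, 0.3]
gripper_width: 0.0879
```

Emit:
servo_tool([
  {"dx":0.2,"dy":3,"dz":-1,"spin":0,"grip":100},
  {"dx":0.4,"dy":6,"dz":-2,"spin":0,"grip":100},
  {"dx":0.6,"dy":9,"dz":-3,"spin":0,"grip":100},
  {"dx":0.7,"dy":11.5,"dz":-5,"spin":0,"grip":100},
  {"dx":0.7,"dy":13,"dz":-7,"spin":0,"grip":100},
  {"dx":0.7,"dy":13.2,"dz":-9,"spin":0,"grip":100},
  {"dx":0.7,"dy":13.2,"dz":-10,"spin":0,"grip":100},
  {"dx":0.7,"dy":13.2,"dz":-10,"spin":0,"grip":100},
  {"dx":0.7,"dy":13.2,"dz":-10,"spin":0,"grip":100},
  {"dx":0.7,"dy":13.2,"dz":-10,"spin":0,"grip":100},
])

```text
time_s: 3.0
tcp_pos: [0.5195, 0.1492, 0.2079]
eef_rot: [-179.9, 0.0, -94.1]
contact_force: [-0.2, 0.3, 0.7]
gripper_width: 0.0876
```

```bash
python3 - <<'E'
from h import *
c=r.get_calibration("wrist");im=r.capture("wrist");cv2.imwrite("pics/w1.png",im)
np.savez("w1.npz",K=c["K"],extrinsics=c["extrinsics"])
for d in r.cut_out("long_bolt_knob","wrist")[:3]:
    ys,xs=np.nonzero(d["mask"]);print(round(d["p"],2),d["extent"],xs.mean(),ys.mean())
for p in [(.519,.152,.14),(.524,.257,.103)]: print(proj(c,p).round(1))
print(r.get_state()["tcp_pos"],r.get_state()["eef_rot"],np.round(c["extrinsics"],3).tolist())
E
```

```text
0.85 [248.8, 168.5, 265.2, 261.9] 254.6688995215311 208.9712918660287
[255.8 202.7]
[257.6 281.4]
[0.51951027 0.14930753 0.20804109] [-1.79885234e+02  7.58072918e-02 -9.41049482e+01] [[-0.997, 0.067, 0.024, 0.514], [0.071, 0.951, 0.299, 0.069], [-0.002, 0.3, -0.954, 0.366], [0.0, 0.0, 0.0, 1.0]]
```

View pics/w1.png

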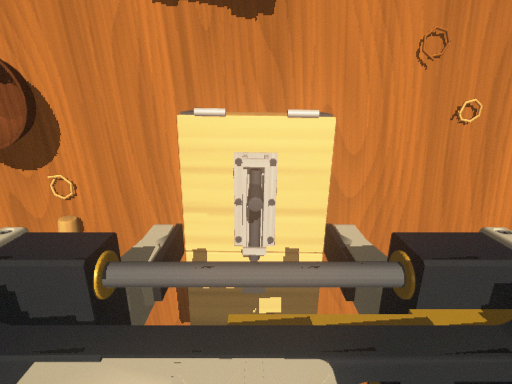

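The wrist view shows the knob at (256,203), where my estimate projects to (255.8,202.7). The barrel is centred on the chest and there is nothing between the fingers. I'll go down and grip.

Emit:
servo_tool([
  {"dx":0,"dy":0.3,"dz":-2.5,"spin":0,"grip":100},
  {"dx":0,"dy":0.3,"dz":-5,"spin":0,"grip":100},
  {"dx":0,"dy":0.3,"dz":-7,"spin":0,"grip":100},
  {"dx":0,"dy":0.3,"dz":-8.5,"spin":0,"grip":100},
  {"dx":0,"dy":0.3,"dz":-9.3,"spin":0,"grip":100},
  {"dx":0,"dy":0.3,"dz":-9.7,"spin":0,"grip":100},
  {"dx":0,"dy":0.3,"dz":-9.7,"spin":0,"grip":100},
  {"dx":0,"dy":0.3,"dz":-9.7,"spin":0,"grip":50},
  {"dx":0,"dy":0.3,"dz":-9.7,"spin":0,"grip":30},
  {"dx":0,"dy":0.3,"dz":-9.7,"spin":0,"grip":20},
], squeeze=20)

```text
time_s: 3.93
tcp_pos: [0.5193, 0.1528, 0.1106]
eef_rot: [-179.9, 0.1, -94.1]
contact_force: [-0.2, 0.2, -0.3]
gripper_width: 0.0732
```

Emit:
servo_tool([
  {"dx":0,"dy":0,"dz":0,"spin":0,"grip":10},
  {"dx":0,"dy":0,"dz":0,"spin":0,"grip":5},
  {"dx":0,"dy":0,"dz":0,"spin":0,"grip":5},
  {"dx":0,"dy":0,"dz":0,"spin":0,"grip":5},
  {"dx":0,"dy":0,"dz":0,"spin":0,"grip":5},
  {"dx":0,"dy":0,"dz":0,"spin":0,"grip":5},
  {"dx":0,"dy":0,"dz":0,"spin":0,"grip":5},
  {"dx":0,"dy":0,"dz":0,"spin":0,"grip":5},
  {"dx":0,"dy":0,"dz":0,"spin":0,"grip":5},
  {"dx":0,"dy":0,"dz":0,"spin":0,"grip":5},
], squeeze=20)

```text
time_s: 4.77
tcp_pos: [0.5187, 0.1525, 0.1095]
eef_rot: [180.0, -0.0, -94.1]
contact_force: [-1.4, 0.0, 0.1]
gripper_width: 0.0137
```

The opening is 13.7 mm and the pin is 14 mm, so the knob is held. Next I'll slide it along the travel.

Emit:
servo_tool([
  {"dx":0.03,"dy":0.5,"dz":0,"spin":0,"grip":5},
  {"dx":0.07,"dy":1,"dz":0,"spin":0,"grip":5},
  {"dx":0.1,"dy":1.5,"dz":0,"spin":0,"grip":5},
  {"dx":0.14,"dy":2,"dz":0,"spin":0,"grip":5},
  {"dx":0.17,"dy":2.5,"dz":0,"spin":0,"grip":5},
  {"dx":0.2,"dy":3,"dz":0,"spin":0,"grip":5},
  {"dx":0.24,"dy":3.5,"dz":0,"spin":0,"grip":5},
  {"dx":0.27,"dy":4,"dz":0,"spin":0,"grip":5},
  {"dx":0.31,"dy":4.5,"dz":0,"spin":0,"grip":5},
  {"dx":0.31,"dy":4.5,"dz":0,"spin":0,"grip":5},
])

```text
time_s: 5.6
tcp_pos: [0.5226, 0.199, 0.1096]
eef_rot: [-179.9, 0.1, -94.0]
contact_force: [3.5, 1.0, -3.3]
gripper_width: 0.0138
```

Emit:
servo_tool([
  {"dx":0.01,"dy":0.15,"dz":0,"spin":0,"grip":5},
  {"dx":0.02,"dy":0.3,"dz":0,"spin":0,"grip":5},
  {"dx":0.03,"dy":0.4,"dz":0,"spin":0,"grip":5},
  {"dx":0.03,"dy":0.5,"dz":0,"spin":0,"grip":5},
  {"dx":0.03,"dy":0.5,"dz":0,"spin":0,"grip":5},
  {"dx":0.03,"dy":0.5,"dz":0,"spin":0,"grip":5},
  {"dx":0.03,"dy":0.5,"dz":0,"spin":0,"grip":5},
  {"dx":0.03,"dy":0.5,"dz":0,"spin":0,"grip":5},
  {"dx":0.03,"dy":0.5,"dz":0,"spin":0,"grip":5},
  {"dx":0.03,"dy":0.5,"dz":0,"spin":0,"grip":5},
])

```text
time_s: 6.43
tcp_pos: [0.5229, 0.2029, 0.1096]
eef_rot: [-179.9, 0.0, -94.1]
contact_force: [6.7, -2.6, -4.4]
gripper_width: 0.0135
```

Emit:
servo_tool([
  {"dx":0,"dy":0.1,"dz":0,"spin":0,"grip":5},
  {"dx":0,"dy":0.2,"dz":0,"spin":0,"grip":5},
  {"dx":0,"dy":0.3,"dz":0,"spin":0,"grip":5},
  {"dx":0,"dy":0.4,"dz":0,"spin":0,"grip":5},
  {"dx":0,"dy":0.4,"dz":0,"spin":0,"grip":5},
  {"dx":0,"dy":0.4,"dz":0,"spin":0,"grip":5},
  {"dx":0,"dy":0.4,"dz":0,"spin":0,"grip":5},
  {"dx":0,"dy":0.4,"dz":0,"spin":0,"grip":5},
  {"dx":0,"dy":0.4,"dz":0,"spin":0,"grip":5},
  {"dx":0,"dy":0.4,"dz":0,"spin":0,"grip":5},
])

```text
time_s: 7.27
tcp_pos: [0.5231, 0.2059, 0.1096]
eef_rot: [-179.9, -0.0, -94.1]
contact_force: [9.5, -6.4, -4.9]
gripper_width: 0.0135
```

Emit:
servo_tool([
  {"dx":0.1,"dy":0.1,"dz":0,"spin":0,"grip":5},
  {"dx":0.15,"dy":0.2,"dz":0,"spin":0,"grip":5},
  {"dx":0.15,"dy":0.3,"dz":0,"spin":0,"grip":5},
  {"dx":0.15,"dy":0.4,"dz":0,"spin":0,"grip":5},
  {"dx":0.15,"dy":0.4,"dz":0,"spin":0,"grip":5},
  {"dx":0.15,"dy":0.4,"dz":0,"spin":0,"grip":5},
  {"dx":0.15,"dy":0.4,"dz":0,"spin":0,"grip":5},
  {"dx":0.15,"dy":0.4,"dz":0,"spin":0,"grip":5},
  {"dx":0.15,"dy":0.4,"dz":0,"spin":0,"grip":5},
  {"dx":0.15,"dy":0.4,"dz":0,"spin":0,"grip":5},
])

```text
time_s: 8.1
tcp_pos: [0.5231, 0.2061, 0.1095]
eef_rot: [179.9, -0.4, -94.1]
contact_force: [7.3, -19.2, 2.8]
gripper_width: 0.014
```

The bolt has hit its stop: a further 4 mm command moved it only 0.2 mm and the force rose to 19 N. I'll ease back, let go, lift away and look.

Emit:
servo_tool([
  {"dx":0,"dy":-0.3,"dz":0,"spin":0,"grip":5},
  {"dx":0,"dy":-0.4,"dz":0,"spin":0,"grip":5},
  {"dx":0,"dy":-0.4,"dz":0,"spin":0,"grip":20},
  {"dx":0,"dy":-0.4,"dz":0,"spin":0,"grip":40},
  {"dx":0,"dy":-0.4,"dz":0,"spin":0,"grip":60},
  {"dx":0,"dy":-0.4,"dz":0,"spin":0,"grip":80},
  {"dx":0,"dy":-0.4,"dz":0,"spin":0,"grip":100},
  {"dx":0,"dy":-0.4,"dz":0,"spin":0,"grip":100},
  {"dx":0,"dy":-0.4,"dz":0,"spin":0,"grip":100},
  {"dx":0,"dy":-0.4,"dz":0,"spin":0,"grip":100},
])

```text
time_s: 8.93
tcp_pos: [0.5237, 0.2066, 0.1095]
eef_rot: [180.0, 0.0, -94.1]
contact_force: [-0.2, -1.3, 0.4]
gripper_width: 0.0585
```

Emit:
servo_tool([
  {"dx":0,"dy":0,"dz":1,"spin":0,"grip":100},
  {"dx":0,"dy":0,"dz":3,"spin":0,"grip":100},
  {"dx":0,"dy":0,"dz":6,"spin":0,"grip":100},
  {"dx":0,"dy":-2,"dz":9,"spin":0,"grip":100},
  {"dx":0,"dy":-5,"dz":10,"spin":0,"grip":100},
  {"dx":0,"dy":-7,"dz":10,"spin":0,"grip":100},
  {"dx":0,"dy":-7,"dz":10,"spin":0,"grip":100},
  {"dx":0,"dy":-7,"dz":10,"spin":0,"grip":100},
  {"dx":0,"dy":-7,"dz":10,"spin":0,"grip":100},
  {"dx":0,"dy":-7,"dz":10,"spin":0,"grip":100},
])

```text
time_s: 9.77
tcp_pos: [0.5237, 0.1369, 0.2096]
eef_rot: [180.0, -0.0, -94.1]
contact_force: [-0.8, -1.0, 0.5]
gripper_width: 0.0876
```

```bash
python3 - <<'E'
from h import *
c=r.get_calibration("wrist");im=r.capture("wrist");cv2.imwrite("pics/w2.png",im)
print("wrist expect home",proj(c,(.523,.206,.14)).round(1))
s=r.get_calibration("scene");im=r.capture("scene");cv2.imwrite("pics/s2.png",im)
print("scene expect home",proj(s,(.523,.206,.14)).round(1))
st=r.get_state();print(st["tcp_pos"],st["contact_force"],st["gripper_width"],st["time_s"])
E
```

```text
wrist expect home [260.7 269. ]
scene expect home [357.8 249.9]
[0.5236378  0.13704487 0.20933509] [-0.08311107  0.10255101 -0.65313669] 0.0874614433897536 9.8667
```

View pics/w2.png

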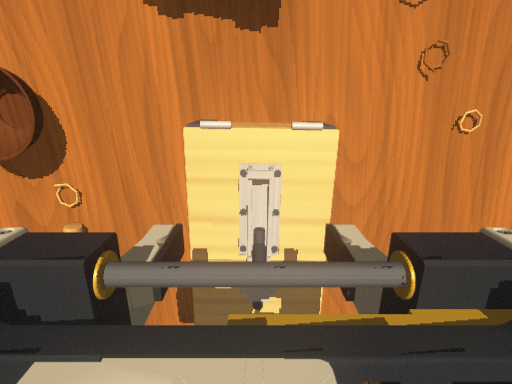

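View pics/s2.png

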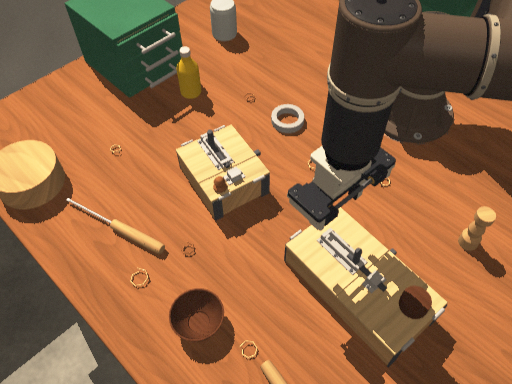

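The wrist view shows the knob moved to the keeper end of the barrel, its base at about (260,245) and its top hidden behind the gripper bar. In the scene view the knob top is at about (357,251), against an expected (357.8,249.9), and the bolt runs into the keeper. The square box's knob is unchanged at about (212,137), and the gripper is clear.

```bash
python3 -c "
from plant import r
print(r.close_job())"
```

```text
the job is handed in; nothing more can be done
None
```

The long chest is bolted. I gripped its bolt knob, slid it about 53 mm along its travel until it met the end stop, let go and lifted clear. I then handed the job in at about 10 s of the 29 s allowed.

- **Stop reached:** A further 4 mm push moved the knob only 0.2 mm, and the push force rose to about 19 N. The wrist force stayed well under its limit at every reading.
- **Bolt home:** In the last scene picture the knob top was at about (357,251), against an expected (357.8,249.9) for where it was let go. That spot is about 51 to 54 mm from my two estimates of the keeper, where 53 mm means fully home.
- **Square box:** I never touched it, and its knob looks unchanged in the last picture.
- **Gripper:** It is open and clear, with contact force near zero.

No check failed or disagreed. In the last wrist picture the gripper hid the knob's top, so the final position rests on the scene camera and the contact force.

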